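# Push-latch fixings totes: one open, two shut

### The arm

A 7-joint arm with a two-finger parallel gripper is mounted at the origin on the work surface. World frame = base frame: x ahead of the robot, y to its left, z up, the work surface at z = 0. Lengths are in m, angles in rad, forces in N, time in s.
With the tool pointing down it reaches from about 0.35 to 0.9 m from the base axis. Payload 8.1 kg.
Tool frame: the origin (TCP) lies midway between the tips of the shut fingers; the grasp point (between the pads) lies 19 mm behind it (hold_point_z is the distance from the TCP to the grasp point, in m); z points along the fingers, x is the direction in which the jaws open and shut, and the axes are right-handed (so a half turn about z gives the same grasp; the last joint's range is limited). The gripper opens to 85 mm and grips with 20 to 120 N. Pads are 22 mm wide; open, the fingers measure 114 mm over their backs; the gripper's body (76 mm by 85 mm) begins 54 mm behind the grasp point. The pads swing forward as they close: fully open they stand 13 mm farther back than shut.
Start: joints at [1.012, 0.434, 0.025, 1.573, -0.012, 1.134, -0.075], TCP at [0.275, -0.561, 0.231] pointing down, gripper open.
Joint ranges: [-2.62, 2.62], [-0.44, 2.09], [-1.27, 1.32], [0.08, 2.57], [-1.32, 4.46], [0.12, 2], [-2.74, 2.74]. Speed limits (rad/s): [2.22, 2.22, 3.01, 3.01, 3.14, 3.14, 3.14].

### API

Orientations are given as [roll, pitch, yaw] about the fixed x, y, z axes, in that order (R = Rz(yaw) Ry(pitch) Rx(roll)).
In Python, from cell import get_obs, grab_frame, camera_params, hand_in, hold_point_z gives the robot as it stands.
- The arm moves only by the shell command python3 -m creep 'ROWS' [FORCE]. ROWS is JSON, a list of rows, each an object with "offset": the shift along the tool's x, y, z each as a share of 0.2 m, from -1 to 1, a list of three; "rot": the turn, a rotation vector about the tool's x, y, z each as a share of 30 degrees, from -1 to 1, a list of three; "fingers": the opening, from 0 (shut) to 1 (fully open). In form: [{"offset": [tx, ty, tz], "rot": [rx, ry, rz], "fingers": fingers}, ...]. A call has 1 to 12 rows; each row is the pose to reach, as a shift and turn from the pose commanded when the call began, along the tool's axes at that moment; what a row does not reach only later rows make up. A row lasts 1/12 s, in which the tool goes at most 41.7 mm and 7.16 degrees, less where a joint would pass 70% of its speed; a pose out of reach is approached as far as the arm can. A call with a number of a shift or a turn outside -1 to 1 is refused whole. A call with a gripper value outside its range is refused whole. The fingers move at their own pace and stop on an object; FORCE is the grip in N (left out, the last holds). Time passes only in rows, so rows that repeat a pose let the fingers close. It gives the time, the measured TCP pose, the force and the opening at its end, in the units of the state.
- get_obs(): the state, without advancing time (a new reading comes with each control period).
- grab_frame(name): name is "side" or "top"; returns the picture (400x640x3 uint8, red, green, blue); there is no depth.
- camera_params(name): a dict with "camera_matrix" (3x3 intrinsics, pixels), "eye" and "attitude" of the camera in the world. Camera axes: x right, y up, looking along -z (the intrinsics and any distortion apply to the point x, -y, -z); pixel columns grow to the right and rows downward; lengths in m; the calibration is good to about 2 mm. A picture is of the moment at which its call begins. camera_params takes no time and is no camera call.
- hand_in(): hands the job in, once; it reports no verdict.
The state is a dict: "t": time; "joints": joint angles; "joint_velocities": joint speeds; "joint_efforts": joint torques, N m; "tool_pos": TCP position; "tcp_rot": TCP orientation; "ft_force": force on the tool from outside, world axes, zero at the start; "moment": the same for the moment, N m; "grip_width": finger opening in m.
Only numpy, scipy, OpenCV 4.12 (cv2) and the standard library are available. Lean on these libraries where they do the work, as an engineer would, in place of code of your own. Each camera call takes 0.05 s, during which the arm holds its last target.

### The job

The bolts in the wide fixings tote are wanted next, so press its lid to release the push-push latch, keeping the fingers on the lid and easing it up so that it never flies open, and leave it standing fully open. Both narrow totes must be left latched shut against the dust: look at each one, press shut any lid that stands open and check that it stayed down (pressing a shut one makes it spring open). Do not knock over the glue stick and oil can beside the wide tote.

Things in the scene. Friction and masses are not known exactly. Their poses are not given: they have to be found in the camera images.
- wide: the wide tote: steel box fixed on the bench, 220 mm wide (y), x from -65 (front, robot side, 60 mm high) to +90 mm (back, 135 mm high); hinge at x 65, z 135; origin at the underside. A round carry bar, 24 mm thick, runs along y over the lid at x -30, z 205 mm on side straps: press with a tool leaning in under it from the front
- wide_lid (a joint): lid of the wide tote, rad: 0 latched shut (slopes 30 degrees down to the robot side), 0.50 open (about level), -0.07 pressed to its stop. Lid 206 mm wide, 150 mm from hinge (far, upper) to lip (near, lower), sprung open. Push-push latch: a press to the stop, then release, turns shut to open or open to shut; a short press changes nothing. 3 to 5 N at the press point until the stop; unheld it flies open at 5 to 9 rad/s
- wide_press (a point): pressing point on top of the wide tote's lid, mid-width, 25 mm from the lip; moves with the lid. z: outward normal, x: along the lid to the hinge, y: along the hinge. The hinge axis lies +125 mm in x and -3 mm in z from here. At the stop the point is 9 mm below its shut place
- narrow_a: the first narrow tote: steel box fixed on the bench, 140 mm wide (y), x from -65 (front, robot side, 60 mm high) to +90 mm (back, 135 mm high); hinge at x 65, z 135; origin at the underside. A round carry bar, 24 mm thick, runs along y over the lid at x -30, z 205 mm on side straps: press with a tool leaning in under it from the front
- narrow_a_lid (a joint): lid of the first narrow tote, rad: 0 latched shut (slopes 30 degrees down to the robot side), 0.50 open (about level), -0.07 pressed to its stop. Lid 126 mm wide, 150 mm from hinge (far, upper) to lip (near, lower), sprung open. Push-push latch: a press to the stop, then release, turns shut to open or open to shut; a short press changes nothing. 3 to 5 N at the press point until the stop; unheld it flies open at 5 to 9 rad/s
- narrow_a_press (a point): pressing point on top of the first narrow tote's lid, mid-width, 25 mm from the lip; moves with the lid. z: outward normal, x: along the lid to the hinge, y: along the hinge. The hinge axis lies +125 mm in x and -3 mm in z from here. At the stop the point is 9 mm below its shut place
- narrow_b: the second narrow (like the first) tote: steel box fixed on the bench, 140 mm wide (y), x from -65 (front, robot side, 60 mm high) to +90 mm (back, 135 mm high); hinge at x 65, z 135; origin at the underside. A round carry bar, 24 mm thick, runs along y over the lid at x -30, z 205 mm on side straps: press with a tool leaning in under it from the front
- narrow_b_lid (a joint): lid of the second narrow (like the first) tote, rad: 0 latched shut (slopes 30 degrees down to the robot side), 0.50 open (about level), -0.07 pressed to its stop. Lid 126 mm wide, 150 mm from hinge (far, upper) to lip (near, lower), sprung open. Push-push latch: a press to the stop, then release, turns shut to open or open to shut; a short press changes nothing. 3 to 5 N at the press point until the stop; unheld it flies open at 5 to 9 rad/s
- narrow_b_press (a point): pressing point on top of the second narrow (like the first) tote's lid, mid-width, 25 mm from the lip; moves with the lid. z: outward normal, x: along the lid to the hinge, y: along the hinge. The hinge axis lies +125 mm in x and -3 mm in z from here. At the stop the point is 9 mm below its shut place
- glue_stick: white glue stick, 27 mm across and 75 mm tall, standing on the bench just beside the wide tote; origin at its underside, z up its axis
- oil_can: small steel oil can with a pointed spout, 28 mm across and 85 mm tall, standing on the bench on the other side of the wide tote; origin at its underside, z up its axis
Not all that is in view belongs to the job. Leave any red look-alike of the narrow_b alone.

How it is judged:
At the end, for the whole second after the job is handed in: The wide tote's lid stands open (above 0.42 rad) and both narrow totes' lids are latched shut (below 0.03 rad), with the robot clear of them (value of joint wide_lid above 0.42 rad and value of joint each of narrow_a_lid, narrow_b_lid below 0.03 rad); the robot touches nothing.
It fails at once if the wide tote's lid flew open (faster than 3 rad/s) (velocity of joint wide_lid above 3 rad/s).
It fails at once if the glue stick or the oil can was knocked over (angle between any of glue_stick, oil_can's own z axis and vertical above 0.7 rad).
It also fails if it takes over 72 s, if anything falls off the work surface, if the arm or the gripper's body presses on something with over 40 N, if the wrist force passes 120 N, or if a joint passes its speed limit or range.

## Working session

There is one attempt and no reset: what is moved stays moved. The work goes in short steps, Python scripts to look and compute and a shell command to move; the robot and the scene stay as the last step left them, time stands still between calls to the robot, and variables do not carry over. Pictures are saved under pics/ and viewed, and the job is handed in when it is done.

```bash
ls; mkdir -p pics; cat > h.py <<'E'
import numpy as np, cv2
from scipy.spatial.transform import Rotation as R
from cell import *
def snap(n,f,crop=None,s=1):
    im=grab_frame(n)[:,:,::-1].copy()
    cv2.imwrite('pics/raw_'+f+'.png',im)
    if crop: x0,y0,x1,y1=crop; im=cv2.resize(im[y0:y1,x0:x1],None,fx=s,fy=s,interpolation=cv2.INTER_CUBIC)
    cv2.imwrite('pics/'+f+'.png',im)
E
python3 - <<'E'
from h import *
for n in('side','top'):
    print(n,camera_params(n)); snap(n,n+'1')
print(get_obs(),hold_point_z)
E
```

```text
pics
side {'camera_matrix': array([[515.87048022,   0.        , 322.27611787],
       [  0.        , 515.87048022, 199.2214695 ],
       [  0.        ,   0.        ,   1.        ]]), 'eye': array([-0.47208147, -1.22894662,  1.12658937]), 'attitude': array([ 0.99600731,  0.01609732, -0.65291667])}
top {'camera_matrix': array([[520.34957584,   0.        , 320.17303174],
       [  0.        , 520.34957584, 199.20082171],
       [  0.        ,   0.        ,   1.        ]]), 'eye': array([0.2995228 , 0.01522723, 1.68549125]), 'attitude': array([ 0.08879971, -0.00816123, -1.54373259])}
{'t': 0.1, 'joints': array([ 1.01242499,  0.4351467 ,  0.02497432,  1.5739639 , -0.01161357,
        1.13398998, -0.07513193]), 'joint_velocities': array([-0.00070594, -0.00207299, -0.00176155, -0.00361318,  0.00063457,
        0.00050016,  0.00044799]), 'joint_efforts': array([ 3.91440772e-03, -6.71763325e+01,  1.02859676e+00, -3.16901958e+01,
        1.57530938e-02,  7.28899991e-03,  1.43398978e-05]), 'tool_pos': array([ 0.27486733, -0.56083785,  0.23062487]), 'tcp_rot': array([ 3.14147992e+00,  1.35812718e-03, -1.11513237e+00]), 'ft_force': array([-0.03795287,  0.7769654 ,  0.13126885]), 'moment': array([-0.01051428, -0.01449714,  0.01095335]), 'grip_width': 0.0855498770978321} 0.0187
```

View pics/side1.png

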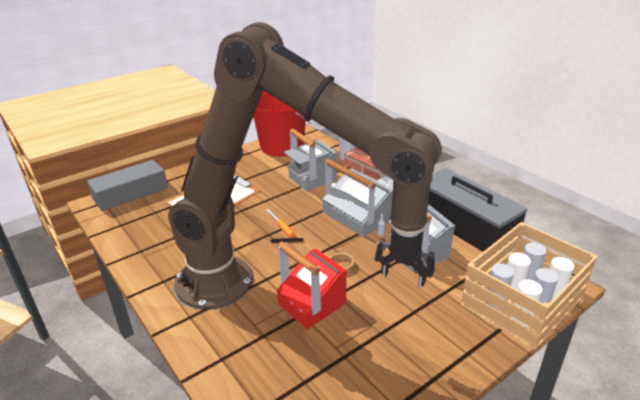

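View pics/top1.png

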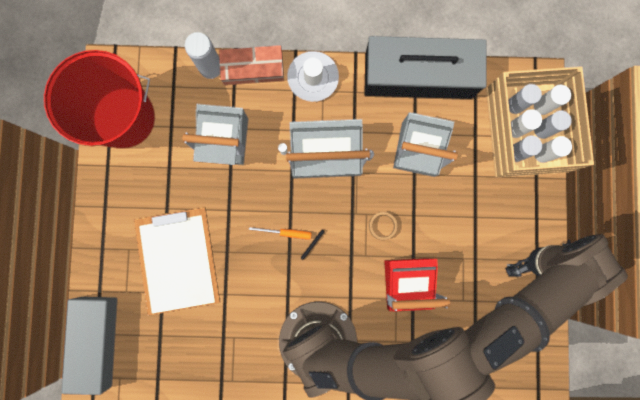

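The top view shows three grey totes: a narrow one at (218,135), the wide one at (327,148) and a narrow one at (424,145). The one at (412,285) is the red look-alike, to be left alone. I'll enlarge these.

```bash
python3 - <<'E'
import cv2
a=cv2.imread('pics/raw_top1.png')[90:190,170:480]
cv2.imwrite('pics/ctop.png',cv2.resize(a,None,fx=2.58,fy=2.58,interpolation=cv2.INTER_CUBIC))
a=cv2.imread('pics/raw_side1.png')[110:280,270:470]
cv2.imwrite('pics/cside.png',cv2.resize(a,None,fx=3.5,fy=3.5,interpolation=cv2.INTER_CUBIC))
E
```

```text
(no output)
```

View pics/ctop.png

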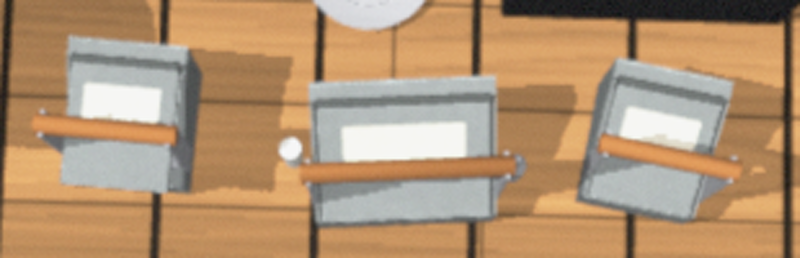

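View pics/cside.png

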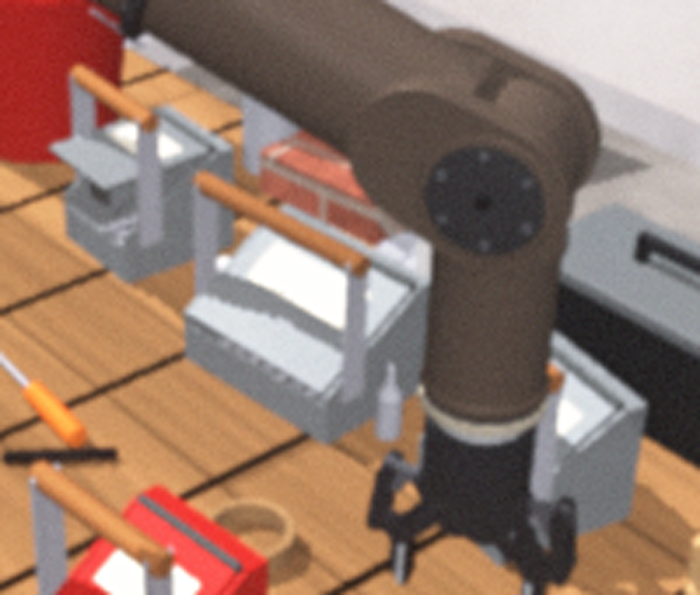

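```bash
cat >> h.py <<'E'
CP={n:camera_params(n) for n in('side','top')}
def ray(n,u,v):
    c=CP[n];K=np.array(c['camera_matrix']);d=np.linalg.inv(K)@[u,v,1]
    return np.array(c['eye']),R.from_euler('xyz',c['attitude']).as_matrix()@(d*[1,-1,-1])
def onz(n,u,v,z):
    e,d=ray(n,u,v); return e+d*(z-e[2])/d[2]
def proj(n,p):
    c=CP[n];q=R.from_euler('xyz',c['attitude']).as_matrix().T@(np.array(p)-c['eye'])
    w=np.array(c['camera_matrix'])@(q*[1,-1,-1]); return w[:2]/w[2]
E
python3 - <<'E'
from h import *
im=cv2.imread('pics/raw_top1.png'); hsv=cv2.cvtColor(im,cv2.COLOR_BGR2HSV)
for p in [(210,140),(330,155),(430,152),(270,150),(380,180)]: print(p,hsv[p[1],p[0]])
m=cv2.inRange(hsv,(5,150,90),(14,255,215)); m[:90]=0;m[190:]=0
cs,_=cv2.findContours(m,cv2.RETR_EXTERNAL,cv2.CHAIN_APPROX_NONE)
for c in cs:
    if cv2.contourArea(c)>40:
        r=cv2.minAreaRect(c); b=cv2.boxPoints(r)
        # long axis ends
        e=sorted([((b[i]+b[(i+1)%4])/2,np.linalg.norm(b[i]-b[(i+1)%4])) for i in range(4)],key=lambda t:t[1])[:2]
        P=[onz('top',*q[0],0.21) for q in e]
        print('bar',[q[0] for q in e],P,np.mean(P,0),np.linalg.norm(P[0]-P[1]))
g=cv2.inRange(hsv,(0,0,60),(180,70,255)); g[:95]=0;g[185:]=0
cs,_=cv2.findContours(g,cv2.RETR_EXTERNAL,cv2.CHAIN_APPROX_SIMPLE)
for c in cs:
    if cv2.contourArea(c)>150:
        print(cv2.boundingRect(c),cv2.contourArea(c), cv2.approxPolyDP(c,3,True)[:,0].tolist())
E
```

```text
(210, 140) [ 14 151 225]
(330, 155) [ 13 152 196]
(430, 152) [ 14 150 222]
(270, 150) [ 14 130 179]
(380, 180) [ 15 134 205]
bar [array([367.0257 , 153.63408], dtype=float32), array([286.9546, 156.8802], dtype=float32)] [array([ 0.56622149, -0.12418587,  0.21      ]), array([0.55026015, 0.10521515, 0.21      ])] [ 0.55824082 -0.00948536  0.21      ] 0.22995563272723485
(289, 150, 85, 29) 1193.5 [[373, 152], [369, 150], [370, 157], [289, 161], [291, 175], [359, 175]]
(288, 118, 75, 35) 2205.5 [[361, 119], [293, 120], [288, 152], [362, 149]]
(394, 112, 60, 65) 2390.0 [[410, 112], [402, 123], [394, 167], [437, 175], [453, 159], [407, 151], [401, 143], [446, 149], [453, 121]]
(184, 104, 64, 62) 2461.0 [[196, 104], [196, 134], [238, 138], [239, 145], [185, 141], [194, 149], [193, 160], [242, 164], [247, 123], [242, 108]]
(509, 95, 63, 68) 3168.0 [[509, 99], [511, 112], [526, 110], [511, 121], [512, 136], [531, 130], [536, 134], [513, 145], [515, 161], [534, 155], [544, 162], [569, 154], [568, 138], [558, 136], [543, 144], [539, 138], [568, 128], [571, 116], [566, 111], [556, 111], [543, 120], [541, 115], [565, 104], [571, 95], [514, 95]]
(0, 95, 78, 55) 1659.5 [[0, 95], [1, 119], [77, 149], [77, 144], [66, 140], [49, 124], [42, 95]]
```

```bash
cat > fit.py <<'E'
from h import *
def fit(name,obs):
    L=[];W=[]
    for (u,v),l in obs:
        u=(u+.5)/2.58-.5+170; v=(v+.5)/2.58-.5+90
        L.append(l[:2]); W.append(onz('top',u,v,l[2])[:2])
    L=np.array(L);W=np.array(W); a=L-L.mean(0); b=W-W.mean(0)
    yaw=np.arctan2((a[:,0]*b[:,1]-a[:,1]*b[:,0]).sum(),(a*b).sum())
    r=R.from_euler('z',yaw).as_matrix()[:2,:2]; t=W.mean(0)-r@L.mean(0)
    print(name,'yaw',yaw.round(4),'t',t.round(4)); print(((L@r.T+t-W)*1000).round(1).tolist())
    return yaw,t
def barc(p,q): return ((p[0]+q[0])/2,(p[1]+q[1])/2),(-.03,0,.21)
fit('wide',[((310,85),(.09,.11,.135)),((496,76),(.09,-.11,.135)),((315,226),(-.065,.11,.06)),((497,218),(-.065,-.11,.06)),barc((300,172),(520,166))])
fit('right',[((617,59),(.09,.07,.135)),((733,84),(.09,-.07,.135)),((579,200),(-.065,.07,.06)),((695,220),(-.065,-.07,.06)),barc((598,143),(741,170))])
fit('left',[((67,37),(.09,.07,.135)),((188,47),(.09,-.07,.135)),((62,184),(-.085,.063,.131)),((166,192),(-.085,-.063,.131)),barc((35,125),(175,136))])
for n,q,z in (('glue',(290,149),.075),('glue2',(283,148.5),.075)):
    print(n,onz('top',(q[0]+.5)/2.58-.5+170 if n=='glue' else q[0],(q[1]+.5)/2.58-.5+90 if n=='glue' else q[1],z))
print('oil',onz('top',(520)/2.58+170,(165)/2.58+90,.08))
E
python3 fit.py
```

```text
wide yaw 0.0706 t [ 0.5861 -0.0105]
[[0.0, 1.1], [-1.6, -0.1], [2.3, -2.4], [1.7, -0.0], [-2.4, 1.4]]
right yaw -0.1759 t [ 0.6078 -0.3081]
[[-1.1, 1.2], [0.4, 0.4], [3.6, -3.0], [-0.2, 1.4], [-2.6, 0.0]]
left yaw -0.0512 t [0.6238 0.3251]
[[0.0, -1.5], [0.7, 1.3], [-1.0, 2.1], [-1.4, -2.1], [1.7, 0.2]]
glue [0.60264641 0.12963324 0.075     ]
glue2 [0.59938376 0.12669464 0.075     ]
oil [ 0.58911305 -0.15063065  0.08      ]
```

```bash
cat > plan.py <<'E'
from h import *
T={'w':(.0706,(.5861,-.0105)),'r':(-.1759,(.6078,-.3081)),'l':(-.0512,(.6238,.3251))}
def rot(yaw,lean): return R.from_euler('z',yaw)*R.from_euler('y',-lean)*R.from_euler('x',np.pi)
def loc(k,x,z,y=0):
    yaw,t=T[k]; return np.r_[R.from_euler('z',yaw).as_matrix()[:2,:2]@[x,y]+t,z]
def lidpt(k,q,d=.125,h=.003,y=0):
    a=np.radians(30)-q
    return loc(k,.065-d*np.cos(a)-h*np.sin(a),.135-d*np.sin(a)+h*np.cos(a),y)
def delta(pos,r,quiet=False):
    o=get_obs(); Rc=R.from_euler('xyz',o['tcp_rot'])
    d=Rc.inv().apply(pos-o['tool_pos'])/.2; w=(Rc.inv()*r).as_rotvec()/np.radians(30)
    if not quiet: print('t %.2f'%o['t'],'pos',o['tool_pos'].round(4),'goal',np.round(pos,4),'\n offset',d.round(3).tolist(),'rot',w.round(3).tolist(),'F',o['ft_force'].round(1),'j',o['joints'].round(2))
    return d,w
def tolocal(k,p):
    yaw,t=T[k]; return np.r_[R.from_euler('z',-yaw).as_matrix()[:2,:2]@(np.array(p[:2])-t),p[2]]
E
python3 - <<'E'
from plan import *
print([lidpt('w',q).round(4) for q in(-.07,0,.5)])
print('red',onz('top',412,300,.2))
delta(np.array([.39,-.40,.38]),rot(-.7,0))
E
```

```text
[array([ 0.5459, -0.0133,  0.0676]), array([ 0.5415, -0.0137,  0.0751]), array([ 0.5262, -0.0147,  0.135 ])]
red [ 0.15383033 -0.26004723  0.2       ]
t 0.10 pos [ 0.2749 -0.5608  0.2306] goal [ 0.39 -0.4   0.38] 
 offset [-0.47, -0.871, -0.746] rot [-0.0, 0.003, -0.793] F [-0.   0.8  0.1] j [ 1.01  0.44  0.02  1.57 -0.01  1.13 -0.08]
```

```bash
python3 -m creep '[{"offset":[-0.1,-0.2,-0.4],"rot":[0,0,-0.2],"fingers":0},{"offset":[-0.2,-0.4,-0.6],"rot":[0,0,-0.4],"fingers":0},{"offset":[-0.3,-0.55,-0.75],"rot":[0,0,-0.6],"fingers":0},{"offset":[-0.4,-0.7,-0.75],"rot":[0,0,-0.8],"fingers":0},{"offset":[-0.47,-0.87,-0.75],"rot":[0,0,-0.8],"fingers":0},{"offset":[-0.47,-0.87,-0.75],"rot":[0,0,-0.8],"fingers":0},{"offset":[-0.47,-0.87,-0.75],"rot":[0,0,-0.8],"fingers":0}]' 40; python3 - <<'E'
from plan import *
delta(np.array([.42,-.21,.36]),rot(-.25,.2))
E
```

```text
t: 0.68
tool_pos: [0.3954, -0.394, 0.384]
tcp_rot: [-3.138, -0.004, -0.687]
ft_force: [0.3, 0.9, -0.8]
grip_width: 0.0008
t 0.68 pos [ 0.3954 -0.394   0.384 ] goal [ 0.42 -0.21  0.36] 
 offset [-0.489, -0.789, 0.121] rot [0.078, 0.368, -0.833] F [ 0.3  0.9 -0.8] j [ 0.8   0.25 -0.14  1.47  0.03  1.42 -0.03]
```

```bash
python3 -m creep '[{"offset":[-0.15,-0.2,0.05],"rot":[0.02,0.1,-0.2],"fingers":0},{"offset":[-0.25,-0.4,0.1],"rot":[0.04,0.2,-0.4],"fingers":0},{"offset":[-0.4,-0.6,0.12],"rot":[0.06,0.3,-0.6],"fingers":0},{"offset":[-0.49,-0.79,0.12],"rot":[0.08,0.37,-0.83],"fingers":0},{"offset":[-0.49,-0.79,0.12],"rot":[0.08,0.37,-0.83],"fingers":0},{"offset":[-0.49,-0.79,0.12],"rot":[0.08,0.37,-0.83],"fingers":0}]'; python3 - <<'E'
from plan import *
delta(np.array([.43,-.06,.26]),rot(.07,.6))
snap('side','side2',(270,110,540,300),2.9)
E
```

```text
t: 1.18
tool_pos: [0.4163, -0.2108, 0.3573]
tcp_rot: [3.141, -0.197, -0.253]
ft_force: [-0.7, 0.0, 0.2]
grip_width: 0.0002
t 1.18 pos [ 0.4163 -0.2108  0.3573] goal [ 0.43 -0.06  0.26] 
 offset [-0.215, -0.747, 0.453] rot [0.243, 0.763, -0.572] F [-0.7  0.   0.2] j [ 0.7  -0.01 -0.32  1.85 -0.03  1.11  0.14]
```

View pics/side2.png

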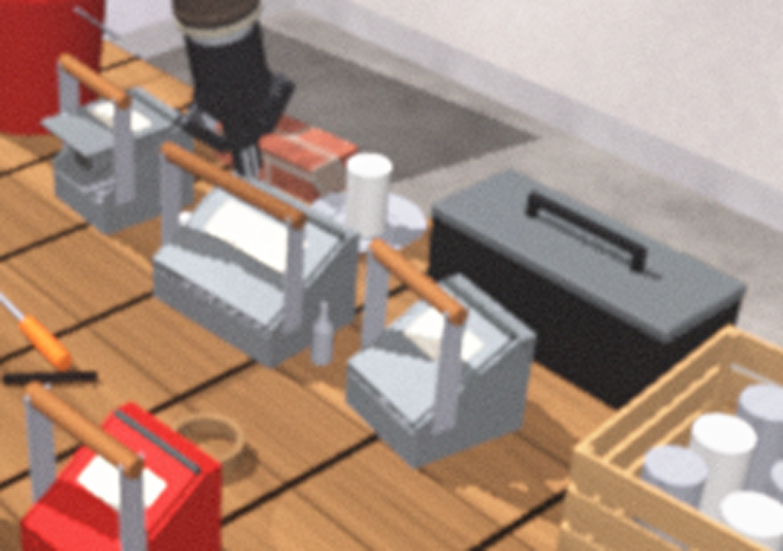

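The enlarged view settles the lids. The near narrow tote (crop ~(445,360)) has its lid flush and sloping, so it is shut and I'll leave it. The far narrow tote (~(115,150)) has its lid standing level, so it is open. The wide tote (~(255,260)) is shut. The red one (~(120,470)) is the decoy.

```bash
python3 -m creep '[{"offset":[-0.05,-0.2,0.1],"rot":[0.06,0.2,-0.15],"fingers":0},{"offset":[-0.1,-0.4,0.2],"rot":[0.12,0.4,-0.3],"fingers":0},{"offset":[-0.15,-0.6,0.35],"rot":[0.18,0.6,-0.45],"fingers":0},{"offset":[-0.21,-0.75,0.45],"rot":[0.24,0.76,-0.57],"fingers":0},{"offset":[-0.21,-0.75,0.45],"rot":[0.24,0.76,-0.57],"fingers":0},{"offset":[-0.21,-0.75,0.45],"rot":[0.24,0.76,-0.57],"fingers":0}]'; python3 - <<'E'
from plan import *
delta(loc('w',-.045-.1*.643,.075+.1*.766),rot(.0706,.698))
E
```

```text
t: 1.73
tool_pos: [0.4282, -0.0637, 0.2566]
tcp_rot: [-3.14, -0.592, 0.062]
ft_force: [-0.2, 0.2, -0.7]
grip_width: -0.0002
t 1.73 pos [ 0.4282 -0.0637  0.2566] goal [ 0.4771 -0.0182  0.1516] 
 offset [-0.079, -0.211, 0.58] rot [0.007, 0.202, -0.013] F [-0.2  0.2 -0.7] j [ 0.5  -0.17 -0.32  2.4  -0.52  0.37  0.66]
```

```bash
python3 -m creep '[{"offset":[-0.04,-0.1,0.2],"rot":[0,0.1,0],"fingers":0},{"offset":[-0.08,-0.21,0.4],"rot":[0,0.2,0],"fingers":0},{"offset":[-0.08,-0.21,0.58],"rot":[0,0.2,0],"fingers":0},{"offset":[-0.08,-0.21,0.58],"rot":[0,0.2,0],"fingers":0},{"offset":[-0.08,-0.21,0.58],"rot":[0,0.2,0],"fingers":0},{"offset":[-0.08,-0.21,0.58],"rot":[0,0.2,0],"fingers":0}]'; python3 - <<'E'
from plan import *
delta(loc('w',-.045-.015*.643,.075+.015*.766),rot(.0706,.698))
snap('side','side3',(270,110,470,260),3.9)
E
```

```text
t: 2.23
tool_pos: [0.4553, -0.0455, 0.2175]
tcp_rot: [3.137, -0.656, 0.063]
ft_force: [0.0, -0.5, -0.8]
grip_width: 0.0001
t 2.23 pos [ 0.4553 -0.0455  0.2175] goal [ 0.5316 -0.0144  0.0865] 
 offset [-0.09, -0.135, 0.757] rot [0.017, 0.08, -0.012] F [ 0.  -0.5 -0.8] j [ 1.02 -0.04 -0.91  2.45 -1.11  0.15  1.22]
```

View pics/side3.png

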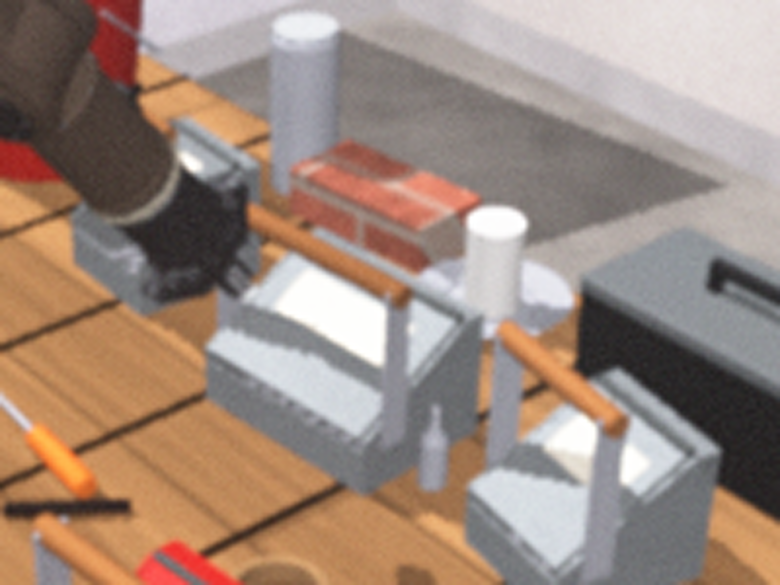

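The arm is folding up near its wrist limit at this lean; the lid and gripper at crop ~(235,280) are still clear of everything. I'll use a smaller lean.

```bash
python3 - <<'E'
from plan import *
L=.5
for b in(.06,.015): delta(loc('w',-.045-b*np.sin(L),.075+b*np.cos(L)),rot(.0706,L))
E
```

```text
t 2.28 pos [ 0.4551 -0.0462  0.2171] goal [ 0.5125 -0.0157  0.1277] 
 offset [-0.039, -0.137, 0.534] rot [0.018, -0.298, -0.017] F [ 1.1  1.3 -0.1] j [ 1.04 -0.04 -0.92  2.45 -1.11  0.14  1.23]
t 2.28 pos [ 0.4551 -0.0462  0.2171] goal [ 0.534  -0.0142  0.0882] 
 offset [-0.074, -0.139, 0.757] rot [0.018, -0.298, -0.017] F [ 1.1  1.3 -0.1] j [ 1.04 -0.04 -0.92  2.45 -1.11  0.14  1.23]
```

```bash
python3 -m creep '[{"offset":[0,-0.05,0.1],"rot":[0.02,-0.15,-0.02],"fingers":0},{"offset":[0,-0.1,0.2],"rot":[0.02,-0.3,-0.02],"fingers":0},{"offset":[-0.02,-0.14,0.3],"rot":[0.02,-0.3,-0.02],"fingers":0},{"offset":[-0.03,-0.14,0.4],"rot":[0.02,-0.3,-0.02],"fingers":0},{"offset":[-0.04,-0.14,0.53],"rot":[0.02,-0.3,-0.02],"fingers":0},{"offset":[-0.04,-0.14,0.53],"rot":[0.02,-0.3,-0.02],"fingers":0},{"offset":[-0.04,-0.14,0.53],"rot":[0.02,-0.3,-0.02],"fingers":0},{"offset":[-0.04,-0.14,0.53],"rot":[0.02,-0.3,-0.02],"fingers":0}]'; python3 - <<'E'
from plan import *
L=.5
for b in(.06,.015): delta(loc('w',-.045-b*np.sin(L),.075+b*np.cos(L)),rot(.0706,L))
snap('side','side4',(270,110,470,260),3.9)
E
```

```text
t: 2.95
tool_pos: [0.4776, -0.0266, 0.1638]
tcp_rot: [-3.127, -0.507, 0.06]
ft_force: [-0.3, -0.2, 0.1]
grip_width: 0.0
t 2.95 pos [ 0.4776 -0.0266  0.1638] goal [ 0.5125 -0.0157  0.1277] 
 offset [0.067, -0.041, 0.245] rot [-0.018, -0.013, -0.017] F [-0.3 -0.2  0.1] j [ 0.45  0.12 -0.52  2.39  0.27  0.14 -0.24]
t 2.95 pos [ 0.4776 -0.0266  0.1638] goal [ 0.534  -0.0142  0.0882] 
 offset [0.066, -0.039, 0.47] rot [-0.018, -0.013, -0.017] F [-0.3 -0.2  0.1] j [ 0.45  0.12 -0.52  2.39  0.27  0.14 -0.24]
```

View pics/side4.png

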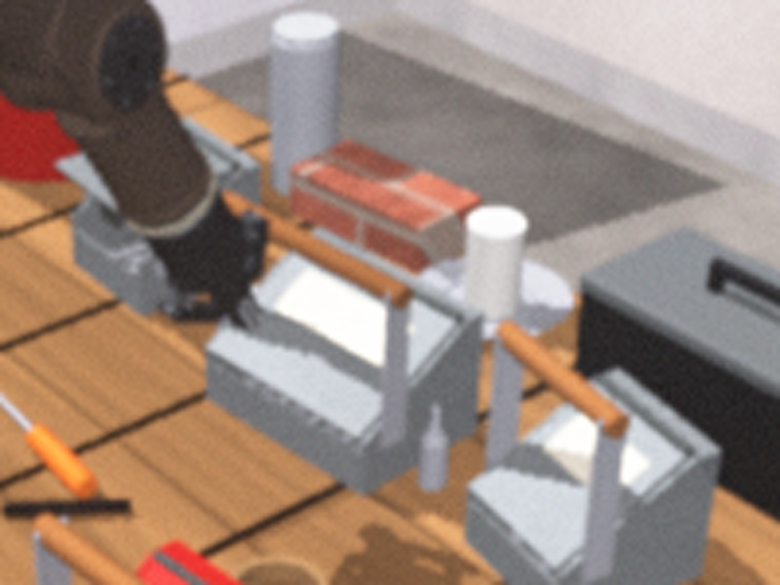

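The closed fingertips are at crop ~(245,320), in front of the bar and over the wide lid's near half. Clear, so I'll continue in.

```bash
python3 -m creep '[{"offset":[0.02,-0.02,0.1],"rot":[-0.02,0,-0.02],"fingers":0},{"offset":[0.05,-0.04,0.2],"rot":[-0.02,0,-0.02],"fingers":0},{"offset":[0.07,-0.04,0.3],"rot":[-0.02,0,-0.02],"fingers":0},{"offset":[0.07,-0.04,0.38],"rot":[-0.02,0,-0.02],"fingers":0},{"offset":[0.07,-0.04,0.38],"rot":[-0.02,0,-0.02],"fingers":0},{"offset":[0.07,-0.04,0.38],"rot":[-0.02,0,-0.02],"fingers":0},{"offset":[0.07,-0.04,0.38],"rot":[-0.02,0,-0.02],"fingers":0},{"offset":[0.07,-0.04,0.38],"rot":[-0.02,0,-0.02],"fingers":0}]'; python3 - <<'E'
from plan import *
L=.5
for b in(.015,.0): delta(loc('w',-.045-b*np.sin(L),.075+b*np.cos(L)),rot(.0706,L))
snap('side','side5',(270,110,470,260),3.9)
E
```

```text
t: 3.67
tool_pos: [0.5244, -0.0157, 0.1058]
tcp_rot: [3.136, -0.507, 0.073]
ft_force: [-0.2, 0.1, -0.0]
grip_width: 0.0004
t 3.67 pos [ 0.5244 -0.0157  0.1058] goal [ 0.534  -0.0142  0.0882] 
 offset [-0.0, -0.005, 0.101] rot [0.008, -0.014, 0.004] F [-0.2  0.1 -0. ] j [ 0.34  0.32 -0.5   2.37  1.72  0.17 -1.7 ]
t 3.67 pos [ 0.5244 -0.0157  0.1058] goal [ 0.5412 -0.0137  0.075 ] 
 offset [-0.001, -0.005, 0.176] rot [0.008, -0.014, 0.004] F [-0.2  0.1 -0. ] j [ 0.34  0.32 -0.5   2.37  1.72  0.17 -1.7 ]
```

View pics/side5.png

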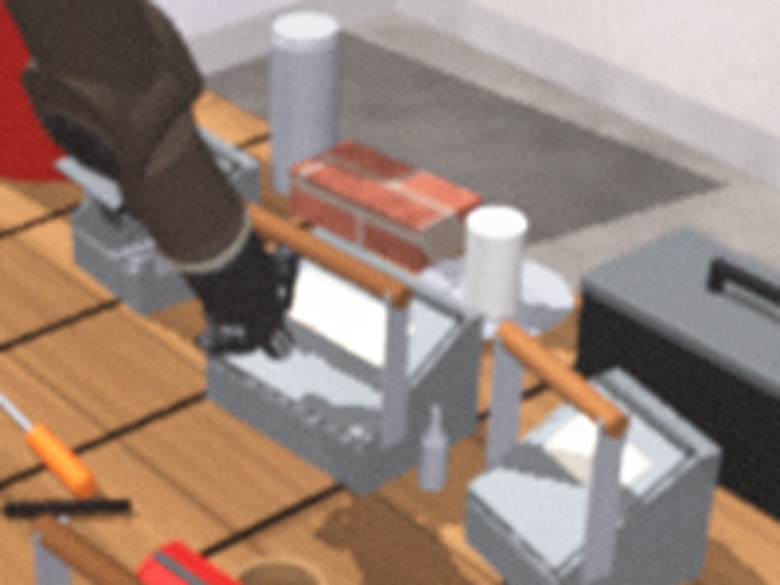

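Fingertips at crop ~(285,345), just above mid-lid. Now down to contact.

```bash
python3 -m creep '[{"offset":[0,0,0.05],"rot":[0,0,0],"fingers":0},{"offset":[0,0,0.1],"rot":[0,0,0],"fingers":0},{"offset":[0,0,0.14],"rot":[0,0,0],"fingers":0},{"offset":[0,0,0.17],"rot":[0,0,0],"fingers":0},{"offset":[0,0,0.18],"rot":[0,0,0],"fingers":0},{"offset":[0,0,0.18],"rot":[0,0,0],"fingers":0}]'; python3 - <<'E'
from plan import *
L=.5
for q in(0,-.07): delta(lidpt('w',q),rot(.0706,L))
print(tolocal('w',get_obs()['tool_pos']))
E
```

```text
t: 4.22
tool_pos: [0.5403, -0.0144, 0.0737]
tcp_rot: [3.137, -0.505, 0.073]
ft_force: [-1.1, -0.6, 0.6]
grip_width: 0.0001
t 4.22 pos [ 0.5403 -0.0144  0.0737] goal [ 0.5415 -0.0137  0.0751] 
 offset [0.009, -0.003, -0.003] rot [0.006, -0.009, 0.004] F [-1.1 -0.6  0.6] j [ 0.43  0.44 -0.63  2.35  1.93  0.28 -1.88]
t 4.22 pos [ 0.5403 -0.0144  0.0737] goal [ 0.5459 -0.0133  0.0676] 
 offset [0.01, -0.003, 0.041] rot [0.006, -0.009, 0.004] F [-1.1 -0.6  0.6] j [ 0.43  0.44 -0.63  2.35  1.93  0.28 -1.88]
[-0.04599815 -0.00061091  0.07368882]
```

```bash
python3 -m creep '[{"offset":[0,0,0.015],"rot":[0,0,0],"fingers":0},{"offset":[0,0,0.03],"rot":[0,0,0],"fingers":0},{"offset":[0,0,0.035],"rot":[0,0,0],"fingers":0},{"offset":[0,0,0.035],"rot":[0,0,0],"fingers":0}]'; python3 - <<'E'
from plan import *
delta(lidpt('w',-.07),rot(.0706,.5))
E
python3 -m creep '[{"offset":[0,0,0.01],"rot":[0,0,0],"fingers":0},{"offset":[0,0,0.02],"rot":[0,0,0],"fingers":0},{"offset":[0,0,0.02],"rot":[0,0,0],"fingers":0}]'
```

```text
t: 4.55
tool_pos: [0.543, -0.0124, 0.0676]
tcp_rot: [3.138, -0.505, 0.075]
ft_force: [-1.2, -1.3, 3.3]
grip_width: -0.0001
t 4.55 pos [ 0.543  -0.0124  0.0676] goal [ 0.5459 -0.0133  0.0676] 
 offset [0.012, 0.006, 0.007] rot [0.002, -0.009, 0.008] F [-1.2 -1.3  3.3] j [ 0.44  0.47 -0.64  2.35  1.96  0.3  -1.9 ]
t: 4.8
tool_pos: [0.5448, -0.0121, 0.0647]
tcp_rot: [3.138, -0.506, 0.076]
ft_force: [-12.8, -5.5, 24.6]
grip_width: -0.0
```

At the stop (28 N). Now easing it up about 5 mm per row along the arc.

```bash
python3 -m creep '[{"offset":[0,0,-0.02],"rot":[0,0,0],"fingers":0},{"offset":[0.005,0,-0.04],"rot":[0,0,0],"fingers":0},{"offset":[0.01,0,-0.06],"rot":[0,0,0],"fingers":0},{"offset":[0.01,0,-0.08],"rot":[0,0,0],"fingers":0},{"offset":[0.015,0,-0.1],"rot":[0,0,0],"fingers":0},{"offset":[0.015,0,-0.12],"rot":[0,0,0],"fingers":0}]'; python3 - <<'E'
from plan import *
delta(lidpt('w',.5),rot(.0706,.5));print(tolocal('w',get_obs()['tool_pos']))
snap('side','side6',(270,110,470,260),3.9)
E
```

```text
t: 5.3
tool_pos: [0.5354, -0.012, 0.0867]
tcp_rot: [3.14, -0.504, 0.076]
ft_force: [-2.9, -0.4, 1.9]
grip_width: 0.0001
t 5.30 pos [ 0.5354 -0.012   0.0867] goal [ 0.5262 -0.0147  0.135 ] 
 offset [0.076, 0.011, -0.234] rot [-0.002, -0.008, 0.009] F [-2.9 -0.4  1.9] j [ 0.4   0.4  -0.58  2.35  1.85  0.23 -1.82]
[-0.05071953  0.00211897  0.08672426]
```

View pics/side6.png

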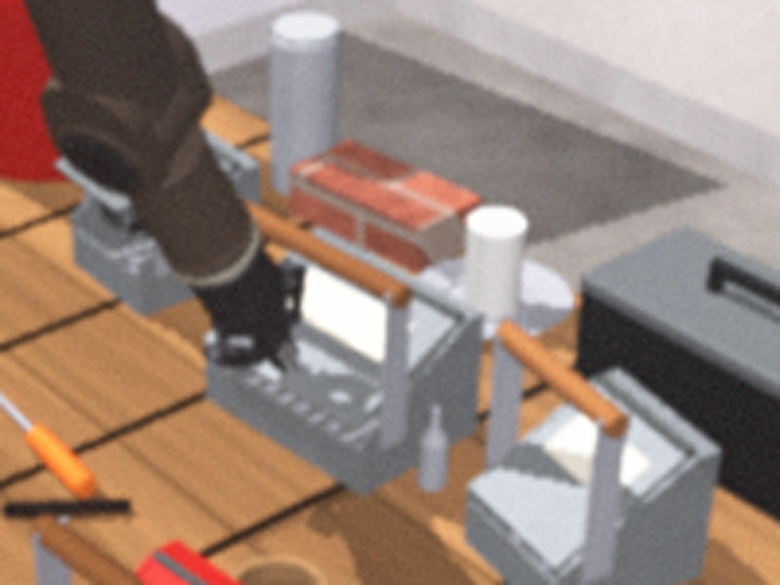

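The lid follows the fingers (contact at crop ~(285,365), still 3.5 N, above the shut height). Continuing.

```bash
python3 -m creep '[{"offset":[0.005,0,-0.02],"rot":[0,0,0],"fingers":0},{"offset":[0.01,0,-0.04],"rot":[0,0,0],"fingers":0},{"offset":[0.015,0,-0.06],"rot":[0,0,0],"fingers":0},{"offset":[0.02,0,-0.08],"rot":[0,0,0],"fingers":0},{"offset":[0.025,0,-0.1],"rot":[0,0,0],"fingers":0},{"offset":[0.03,0,-0.12],"rot":[0,0,0],"fingers":0},{"offset":[0.035,0,-0.14],"rot":[0,0,0],"fingers":0},{"offset":[0.04,0,-0.16],"rot":[0,0,0],"fingers":0}]'; python3 - <<'E'
from plan import *
delta(lidpt('w',.5),rot(.0706,.5));print(tolocal('w',get_obs()['tool_pos']))
E
```

```text
t: 6.02
tool_pos: [0.5279, -0.0126, 0.1192]
tcp_rot: [3.139, -0.506, 0.076]
ft_force: [-0.3, -0.4, 3.0]
grip_width: 0.0001
t 6.02 pos [ 0.5279 -0.0126  0.1192] goal [ 0.5262 -0.0147  0.135 ] 
 offset [0.03, 0.01, -0.074] rot [-0.001, -0.011, 0.01] F [-0.3 -0.4  3. ] j [ 0.32  0.29 -0.47  2.35  1.42  0.15 -1.4 ]
[-0.05816422  0.00202994  0.11917355]
```

```bash
python3 -m creep '[{"offset":[0.005,0,-0.02],"rot":[0,0,0],"fingers":0},{"offset":[0.01,0,-0.04],"rot":[0,0,0],"fingers":0},{"offset":[0.015,0,-0.06],"rot":[0,0,0],"fingers":0},{"offset":[0.02,0,-0.08],"rot":[0,0,0],"fingers":0},{"offset":[0.02,0,-0.1],"rot":[0,0,0],"fingers":0},{"offset":[0.02,0,-0.12],"rot":[0,0,0],"fingers":0},{"offset":[0.02,0,-0.14],"rot":[0,0,0],"fingers":0},{"offset":[0.02,0,-0.14],"rot":[0,0,0],"fingers":0}]'; python3 - <<'E'
from plan import *
delta(lidpt('w',.5),rot(.0706,.5));print(tolocal('w',get_obs()['tool_pos']))
snap('side','side7',(270,110,470,260),3.9)
E
```

```text
t: 6.68
tool_pos: [0.5177, -0.0136, 0.1456]
tcp_rot: [3.139, -0.506, 0.076]
ft_force: [-0.2, -0.3, 0.3]
grip_width: -0.0
t 6.68 pos [ 0.5177 -0.0136  0.1456] goal [ 0.5262 -0.0147  0.135 ] 
 offset [0.011, 0.009, 0.067] rot [0.0, -0.011, 0.008] F [-0.2 -0.3  0.3] j [ 0.49  0.24 -0.65  2.33  1.01  0.19 -0.99]
[-0.06848021  0.00173413  0.14560268]
```

View pics/side7.png

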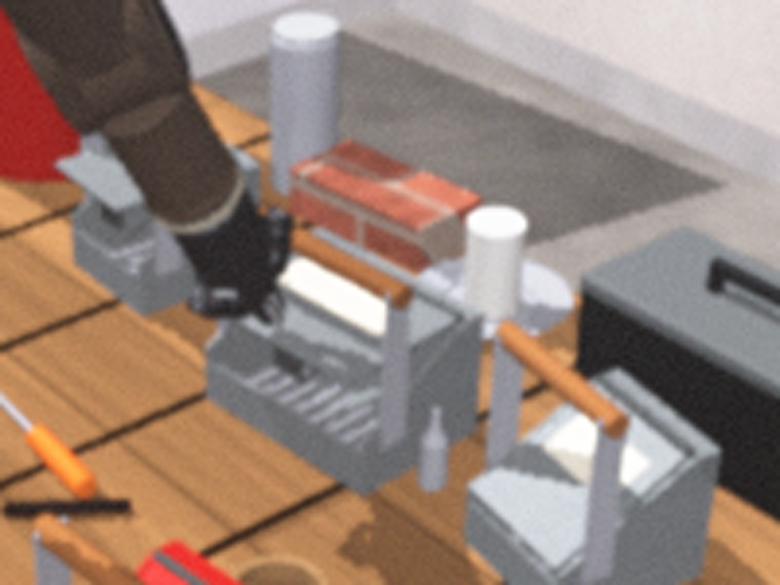

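The wide lid stands level and open, with the bolts visible at crop ~(310,390) and about 0 N on the fingers. Backing off.

```bash
python3 - <<'E'
from plan import *
delta(np.array([.46,-.015,.21]),rot(.05,.45)); delta(np.array([.42,.0,.30]),rot(.1,.2))
E
```

```text
t 6.73 pos [ 0.5177 -0.0137  0.1453] goal [ 0.46  -0.015  0.21 ] 
 offset [-0.096, -0.014, -0.423] rot [-0.018, -0.106, 0.043] F [ 0.2  0.5 -0.6] j [ 0.49  0.24 -0.65  2.33  1.01  0.19 -0.99]
t 6.73 pos [ 0.5177 -0.0137  0.1453] goal [0.42 0.   0.3 ] 
 offset [-0.047, -0.103, -0.91] rot [0.021, -0.584, -0.045] F [ 0.2  0.5 -0.6] j [ 0.49  0.24 -0.65  2.33  1.01  0.19 -0.99]
```

```bash
python3 -m creep '[{"offset":[-0.02,0,-0.1],"rot":[0,0,0],"fingers":0},{"offset":[-0.06,0,-0.2],"rot":[0,-0.03,0],"fingers":0},{"offset":[-0.1,0,-0.35],"rot":[0,-0.1,0],"fingers":0},{"offset":[-0.1,-0.02,-0.45],"rot":[0,-0.2,0],"fingers":0},{"offset":[-0.08,-0.05,-0.6],"rot":[0,-0.35,0],"fingers":0},{"offset":[-0.06,-0.1,-0.75],"rot":[0.02,-0.5,-0.04],"fingers":0},{"offset":[-0.05,-0.1,-0.9],"rot":[0.02,-0.58,-0.04],"fingers":0},{"offset":[-0.05,-0.1,-0.9],"rot":[0.02,-0.58,-0.04],"fingers":0},{"offset":[-0.05,-0.1,-0.9],"rot":[0.02,-0.58,-0.04],"fingers":0},{"offset":[-0.05,-0.1,-0.9],"rot":[0.02,-0.58,-0.04],"fingers":0}]'; python3 - <<'E'
from plan import *
delta(np.array([.44,.16,.29]),rot(.1,.25)); 
snap('side','side8')
E
```

```text
t: 7.57
tool_pos: [0.4208, -0.0015, 0.2979]
tcp_rot: [3.139, -0.202, 0.096]
ft_force: [-0.3, -1.4, -0.6]
grip_width: -0.0
t 7.57 pos [ 0.4208 -0.0015  0.2979] goal [0.44 0.16 0.29] 
 offset [0.162, -0.795, 0.071] rot [0.007, 0.091, -0.007] F [-0.3 -1.4 -0.6] j [ 1.2  -0.05 -1.21  2.01 -0.07  0.95  0.11]
```

View pics/side8.png

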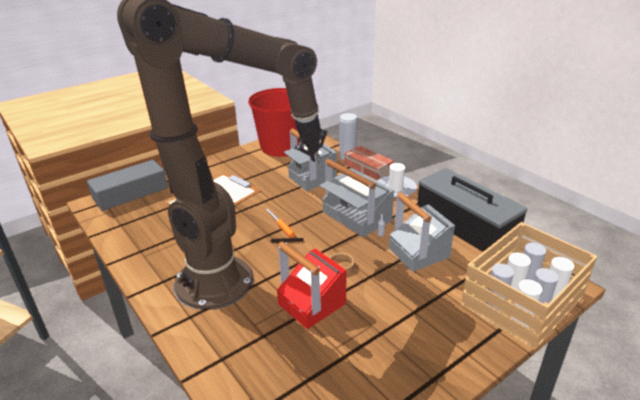

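The arm is clear above the bench, the wide lid is open and both upright items stand. Moving to the left narrow tote.

```bash
python3 -m creep '[{"offset":[0.03,-0.2,0.02],"rot":[0,0.02,0],"fingers":0},{"offset":[0.06,-0.4,0.04],"rot":[0,0.05,0],"fingers":0},{"offset":[0.1,-0.6,0.06],"rot":[0,0.09,0],"fingers":0},{"offset":[0.16,-0.8,0.07],"rot":[0,0.09,0],"fingers":0},{"offset":[0.16,-0.8,0.07],"rot":[0,0.09,0],"fingers":0},{"offset":[0.16,-0.8,0.07],"rot":[0,0.09,0],"fingers":0},{"offset":[0.16,-0.8,0.07],"rot":[0,0.09,0],"fingers":0}]'; python3 - <<'E'
from plan import *
delta(np.array([.48,.32,.26]),rot(.05,.45)); 
E
```

```text
t: 8.2
tool_pos: [0.4378, 0.1631, 0.2886]
tcp_rot: [-3.14, -0.245, 0.101]
ft_force: [-0.1, -0.6, -0.0]
grip_width: -0.0005
t 8.20 pos [0.4378 0.1631 0.2886] goal [0.48 0.32 0.26] 
 offset [0.246, -0.759, 0.21] rot [-0.037, 0.391, 0.092] F [-0.1 -0.6 -0. ] j [ 0.64  0.12 -1.25  1.97  0.29  0.93 -0.64]
```

```bash
python3 -m creep '[{"offset":[0.06,-0.2,0.05],"rot":[0,0.1,0.02],"fingers":0},{"offset":[0.12,-0.4,0.1],"rot":[0,0.2,0.05],"fingers":0},{"offset":[0.18,-0.6,0.15],"rot":[0,0.3,0.09],"fingers":0},{"offset":[0.25,-0.76,0.21],"rot":[-0.03,0.39,0.09],"fingers":0},{"offset":[0.25,-0.76,0.21],"rot":[-0.03,0.39,0.09],"fingers":0},{"offset":[0.25,-0.76,0.21],"rot":[-0.03,0.39,0.09],"fingers":0},{"offset":[0.25,-0.76,0.21],"rot":[-0.03,0.39,0.09],"fingers":0}]'; python3 - <<'E'
from plan import *
L=.6;b=.06
p=lidpt('l',.5); print(p)
delta(p+rot(-.05,L).apply([0,0,-b]),rot(-.05,L)); 
snap('side','side9',(250,90,450,240),3.9)
E
```

```text
t: 8.78
tool_pos: [0.4813, 0.3207, 0.2599]
tcp_rot: [-3.14, -0.449, 0.052]
ft_force: [-0.3, -0.6, 1.4]
grip_width: 0.0003
[0.56384269 0.3281725  0.13504959]
t 8.78 pos [0.4813 0.3207 0.2599] goal [0.53   0.3299 0.1846] 
 offset [0.058, -0.032, 0.446] rot [-0.101, 0.289, 0.168] F [-0.3 -0.6  1.4] j [-0.03  0.32 -1.05  1.93  0.84  0.94 -1.45]
```

View pics/side9.png

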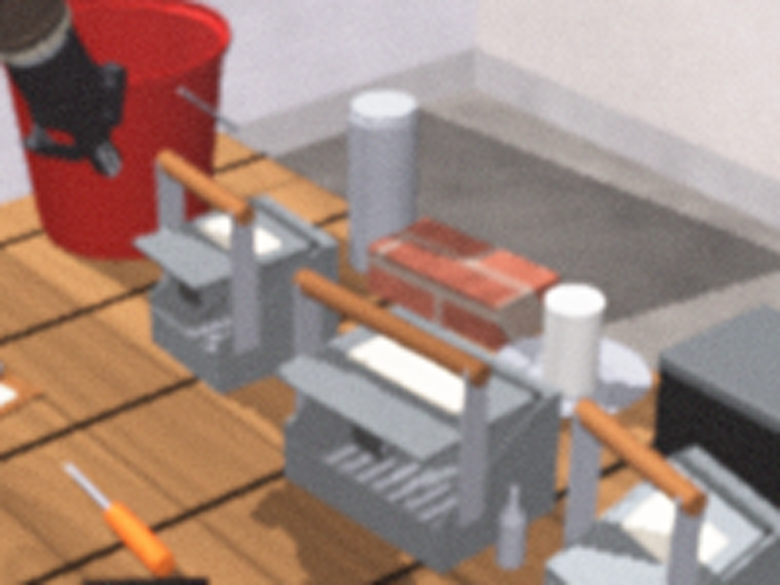

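The wide lid is standing open (crop ~(400,400)) with nothing on it. The gripper (~(100,150)) hangs in front of the left narrow tote, whose lid is open at (190,255). Approaching.

```bash
python3 -m creep '[{"offset":[0.01,0,0.1],"rot":[-0.02,0.07,0.04],"fingers":0},{"offset":[0.03,-0.02,0.2],"rot":[-0.05,0.14,0.08],"fingers":0},{"offset":[0.05,-0.03,0.3],"rot":[-0.08,0.2,0.12],"fingers":0},{"offset":[0.06,-0.03,0.4],"rot":[-0.1,0.29,0.17],"fingers":0},{"offset":[0.06,-0.03,0.45],"rot":[-0.1,0.29,0.17],"fingers":0},{"offset":[0.06,-0.03,0.45],"rot":[-0.1,0.29,0.17],"fingers":0},{"offset":[0.06,-0.03,0.45],"rot":[-0.1,0.29,0.17],"fingers":0}]'; python3 - <<'E'
from plan import *
L=.6
for q in (.5,.25,0,-.07): delta(lidpt('l',q),rot(-.05,L)); 
snap('side','side10',(250,90,450,240),3.9)
E
```

```text
t: 9.42
tool_pos: [0.5325, 0.3255, 0.1862]
tcp_rot: [3.141, -0.602, -0.057]
ft_force: [0.6, -0.1, 0.1]
grip_width: -0.0002
t 9.42 pos [0.5325 0.3255 0.1862] goal [0.5638 0.3282 0.135 ] 
 offset [-0.016, -0.022, 0.299] rot [0.008, -0.004, -0.01] F [ 0.6 -0.1  0.1] j [-0.26  0.46 -0.86  2.02  1.23  0.93 -1.93]
t 9.42 pos [0.5325 0.3255 0.1862] goal [0.5677 0.328  0.1041] 
 offset [-0.088, -0.022, 0.437] rot [0.008, -0.004, -0.01] F [ 0.6 -0.1  0.1] j [-0.26  0.46 -0.86  2.02  1.23  0.93 -1.93]
t 9.42 pos [0.5325 0.3255 0.1862] goal [0.5791 0.3274 0.0751] 
 offset [-0.123, -0.023, 0.589] rot [0.008, -0.004, -0.01] F [ 0.6 -0.1  0.1] j [-0.26  0.46 -0.86  2.02  1.23  0.93 -1.93]
t 9.42 pos [0.5325 0.3255 0.1862] goal [0.5836 0.3272 0.0676] 
 offset [-0.126, -0.023, 0.633] rot [0.008, -0.004, -0.01] F [ 0.6 -0.1  0.1] j [-0.26  0.46 -0.86  2.02  1.23  0.93 -1.93]
```

View pics/side10.png

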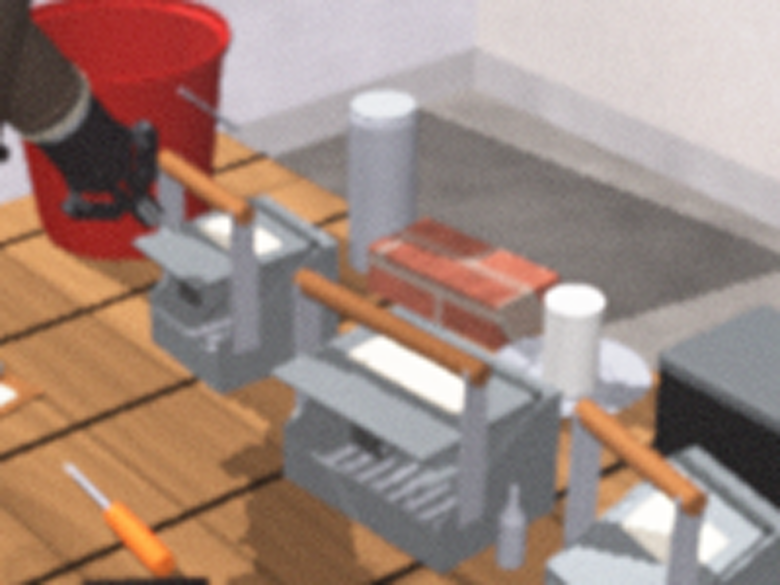

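Fingertips at crop ~(150,215), just over the lid lip, with the knuckle at (145,140) close to the bar. I'll shift toward the lip and press down along the arc.

```bash
python3 -m creep '[{"offset":[-0.04,-0.02,0.1],"rot":[0,0,0],"fingers":0},{"offset":[-0.06,-0.02,0.2],"rot":[0,0,0],"fingers":0},{"offset":[-0.06,-0.02,0.28],"rot":[0,0,0],"fingers":0},{"offset":[-0.07,-0.02,0.32],"rot":[0,0,0],"fingers":0},{"offset":[-0.09,-0.02,0.36],"rot":[0,0,0],"fingers":0},{"offset":[-0.09,-0.02,0.36],"rot":[0,0,0],"fingers":0}]'; python3 - <<'E'
from plan import *
L=.6
for q in (.25,0,-.07): delta(lidpt('l',q),rot(-.05,L)); 
print(tolocal('l',get_obs()['tool_pos']))
E
```

```text
t: 9.97
tool_pos: [0.559, 0.3293, 0.1166]
tcp_rot: [-3.14, -0.604, -0.058]
ft_force: [0.5, -1.2, 2.9]
grip_width: 0.0
t 9.97 pos [0.559  0.3293 0.1166] goal [0.5677 0.328  0.1041] 
 offset [0.001, 0.004, 0.076] rot [0.005, -0.008, -0.012] F [ 0.5 -1.2  2.9] j [-0.3   0.59 -0.78  2.04  1.42  0.9  -2.08]
t 9.97 pos [0.559  0.3293 0.1166] goal [0.5791 0.3274 0.0751] 
 offset [-0.035, 0.004, 0.228] rot [0.005, -0.008, -0.012] F [ 0.5 -1.2  2.9] j [-0.3   0.59 -0.78  2.04  1.42  0.9  -2.08]
t 9.97 pos [0.559  0.3293 0.1166] goal [0.5836 0.3272 0.0676] 
 offset [-0.038, 0.004, 0.272] rot [0.005, -0.008, -0.012] F [ 0.5 -1.2  2.9] j [-0.3   0.59 -0.78  2.04  1.42  0.9  -2.08]
[-0.06493344  0.00092052  0.11658536]
```

```bash
python3 -m creep '[{"offset":[0,0,0.04],"rot":[0,0,0],"fingers":0},{"offset":[0,0,0.08],"rot":[0,0,0],"fingers":0},{"offset":[-0.01,0,0.12],"rot":[0,0,0],"fingers":0},{"offset":[-0.02,0,0.16],"rot":[0,0,0],"fingers":0},{"offset":[-0.03,0,0.2],"rot":[0,0,0],"fingers":0},{"offset":[-0.035,0,0.23],"rot":[0,0,0],"fingers":0},{"offset":[-0.035,0,0.23],"rot":[0,0,0],"fingers":0}]'; python3 - <<'E'
from plan import *
L=.6
for q in (0,-.07): delta(lidpt('l',q),rot(-.05,L)); 
print(tolocal('l',get_obs()['tool_pos']))
E
```

```text
t: 10.55
tool_pos: [0.5795, 0.3292, 0.0739]
tcp_rot: [-3.14, -0.604, -0.056]
ft_force: [0.5, 0.7, 3.5]
grip_width: -0.0005
t 10.55 pos [0.5795 0.3292 0.0739] goal [0.5791 0.3274 0.0751] 
 offset [0.002, 0.009, -0.006] rot [0.004, -0.008, -0.01] F [0.5 0.7 3.5] j [-0.32  0.67 -0.73  2.03  1.53  0.89 -2.16]
t 10.55 pos [0.5795 0.3292 0.0739] goal [0.5836 0.3272 0.0676] 
 offset [-0.001, 0.009, 0.038] rot [0.004, -0.008, -0.01] F [0.5 0.7 3.5] j [-0.32  0.67 -0.73  2.03  1.53  0.89 -2.16]
[-0.0444815   0.00181403  0.07392656]
```

```bash
python3 -m creep '[{"offset":[0,0,0.015],"rot":[0,0,0],"fingers":0},{"offset":[0,0,0.03],"rot":[0,0,0],"fingers":0},{"offset":[0,0,0.04],"rot":[0,0,0],"fingers":0},{"offset":[0,0,0.04],"rot":[0,0,0],"fingers":0}]'
```

```text
t: 10.88
tool_pos: [0.5832, 0.329, 0.0679]
tcp_rot: [-3.14, -0.603, -0.056]
ft_force: [-2.1, 1.0, 2.8]
grip_width: 0.0001
```

```bash
python3 -m creep '[{"offset":[0,0,0.01],"rot":[0,0,0],"fingers":0},{"offset":[0,0,0.02],"rot":[0,0,0],"fingers":0},{"offset":[0,0,0.025],"rot":[0,0,0],"fingers":0},{"offset":[0,0,0.025],"rot":[0,0,0],"fingers":0}]'
```

```text
t: 11.22
tool_pos: [0.5841, 0.3292, 0.0666]
tcp_rot: [-3.141, -0.606, -0.054]
ft_force: [-27.0, -9.8, 38.0]
grip_width: 0.0005
```

At the stop. Now releasing, backing out slowly.

```bash
python3 -m creep '[{"offset":[0,0,-0.03],"rot":[0,0,0],"fingers":0},{"offset":[0,0,-0.06],"rot":[0,0,0],"fingers":0},{"offset":[0,0,-0.09],"rot":[0,0,0],"fingers":0},{"offset":[0,0,-0.12],"rot":[0,0,0],"fingers":0},{"offset":[0,0,-0.14],"rot":[0,0,0],"fingers":0},{"offset":[0,0,-0.14],"rot":[0,0,0],"fingers":0}]'; python3 - <<'E'
from plan import *
L=.6
p=np.array([.47,.32,.27]); delta(p,rot(-.0,.45)); 
snap('side','side11',(250,90,450,240),3.9)
E
```

```text
t: 11.72
tool_pos: [0.57, 0.3297, 0.0877]
tcp_rot: [-3.139, -0.604, -0.056]
ft_force: [-0.2, 0.4, -0.3]
grip_width: 0.0001
t 11.72 pos [0.57   0.3297 0.0877] goal [0.47 0.32 0.27] 
 offset [0.109, 0.074, -1.032] rot [0.05, -0.294, -0.093] F [-0.2  0.4 -0.3] j [-0.32  0.64 -0.75  2.04  1.49  0.89 -2.14]
```

View pics/side11.png

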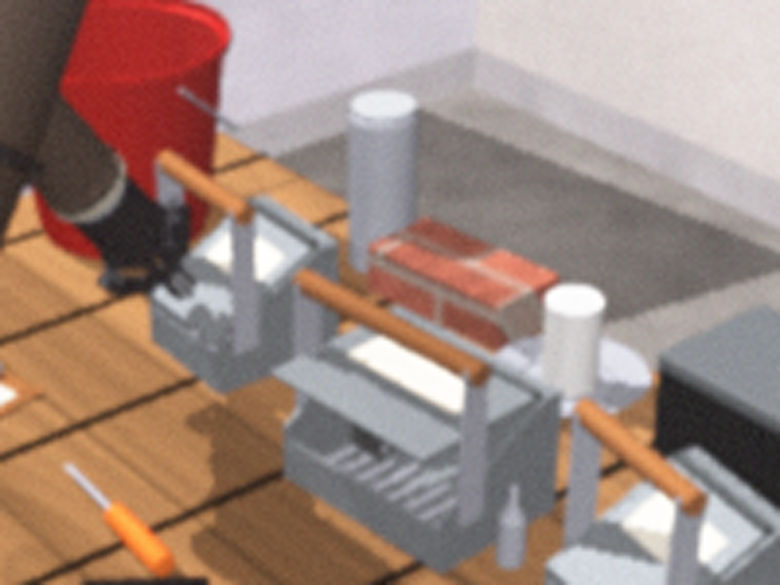

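The left narrow lid stays down (sloping, crop ~(215,290)) with no force on the fingers. Retreating.

```bash
python3 -m creep '[{"offset":[-0.02,0,-0.1],"rot":[0,0,0],"fingers":0},{"offset":[-0.05,0,-0.25],"rot":[0,0,0],"fingers":0},{"offset":[-0.05,0,-0.4],"rot":[0,0,0],"fingers":0},{"offset":[-0.02,0.02,-0.55],"rot":[0,-0.05,0],"fingers":0},{"offset":[0,0.04,-0.7],"rot":[0,-0.15,0],"fingers":0},{"offset":[0.05,0.07,-0.85],"rot":[0.03,-0.25,-0.05],"fingers":0},{"offset":[0.1,0.07,-1],"rot":[0.05,-0.3,-0.09],"fingers":0},{"offset":[0.1,0.07,-1],"rot":[0.05,-0.3,-0.09],"fingers":0},{"offset":[0.1,0.07,-1],"rot":[0.05,-0.3,-0.09],"fingers":0},{"offset":[0.1,0.07,-1],"rot":[0.05,-0.3,-0.09],"fingers":0}]'; python3 - <<'E'
from plan import *
snap('side','side12',(250,90,470,255),3.6)
snap('top','top2',(160,80,500,240),2.35)
print(get_obs()['ft_force'].round(1),get_obs()['joint_velocities'].round(3))
E
```

```text
t: 12.6
tool_pos: [0.4728, 0.3198, 0.2625]
tcp_rot: [3.141, -0.447, -0.003]
ft_force: [-0.1, -0.7, -1.1]
grip_width: 0.0002
[-0.2 -0.2  1.1] [-0.007  0.005 -0.001 -0.001 -0.005  0.001  0.006]
```

View pics/side12.png

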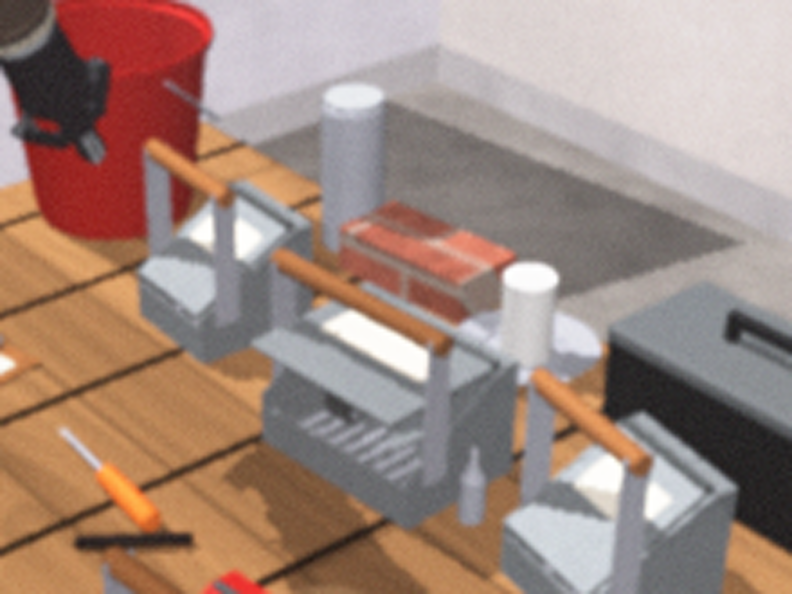

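View pics/top2.png

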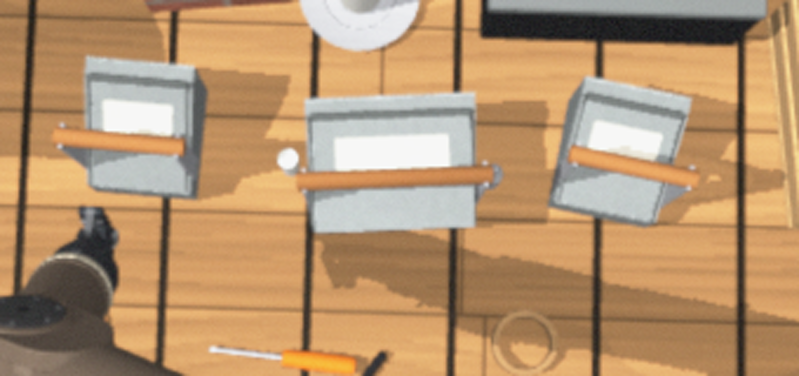

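Both views agree. Both narrow lids slope flush and shut (side crop (185,275) and (570,520)). The wide lid stands level and open (340,370). The glue stick (top crop (288,160)) and the oil can (side (472,495)) are upright. The gripper is clear and still.

```bash
python3 -c "
from cell import *
print(hand_in(),get_obs()['t'])"
```

```text
the job is handed in; nothing more can be done
the job is handed in; nothing more can be done
```

The job is handed in at about 12.7 s on the robot clock. No verdict is given, so the results below rest on my own readings and pictures.

- **Wide tote:** I pressed the lid to its stop (28 N), then eased it up at roughly 0.5 rad/s with the fingers on it. Readings showed about 3 N of contact until it stood open. Lid speed is not measured, so this rests on the finger speed and those readings.
- **Left narrow tote:** its lid stood open, so I pressed it to the stop. Force peaked at about 48 N through the fingertips, more than needed but well under the 120 N wrist limit. The 40 N limit covers the arm and the gripper's body, and only the fingertips were meant to touch the lid. After release the lid stayed down.
- **Right narrow tote:** its lid was already shut, so I left it alone. I also did not touch the red look-alike.

**Last checks:** the final side and top views agree. The wide lid is open, both narrow lids are shut, the glue stick and oil can are upright, and the arm is clear and still.

**What went wrong:** the first 40° approach to the wide tote folded the arm close to a wrist joint limit. I redid it at about 29°. No check failed.

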